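Step the filter wheel under the inspection microscope

ROBOT

A 7-joint arm with a two-finger parallel gripper is mounted at the origin on the work surface. World frame = base frame: x ahead of the robot, y to its left, z up, the work surface at z = 0. Lengths are in m, angles in rad, forces in N, time in s.
With the tool pointing down it reaches from about 0.425 to 0.875 m from the base axis. Payload 4.7 kg.
Tool frame: the origin (TCP) lies midway between the tips of the shut fingers; the grasp point (between the pads) lies 19 mm behind it; z points along the fingers, x is the direction in which the jaws open and shut, and the axes are right-handed (so a half turn about z gives the same grasp; the last joint's range is limited). The gripper opens to 87 mm and grips with 3 to 60 N. Pads are 19 mm wide; open, the fingers measure 117 mm over their backs; the gripper's body (75 mm by 190 mm) begins 51 mm behind the grasp point.
Start: joints at [1.287, 0.321, -0.07, 1.45, 0.023, 1.371, -0.057], TCP at [0.191, -0.621, 0.223] pointing down, gripper open.
Joint ranges: [-2.86, 2.86], [-0.3, 2.09], [-1.38, 1.24], [0.06, 2.45], [-1.56, 4.7], [0.09, 2.05], [-2.69, 2.69]. Speed limits (rad/s): [2.57, 2.57, 3.14, 3.14, 3.14, 3.14, 3.14].

INTERFACE

Orientations are given as a rotation vector (axis times angle).
In Python, from bench import get_state, eyes, ticket gives the robot as it stands.
- The arm moves only by the tool carry_out, never from a script. Its argument "motion" is a list of rows, each a list of 2 entries, a list of its own where there are three numbers: the shift along the world's x, y, z in m, then the turn about the world's z in rad. A call has 1 to 20 rows; each row is the pose to reach, as a shift and turn from the pose commanded when the call began; what a row does not reach only later rows make up. A row lasts 1/10 s, in which the tool goes at most 50 mm and 8.59 degrees, less where a joint would pass 70% of its speed; a pose out of reach is approached as far as the arm can. A call with a gripper value outside its range is refused whole. "grip" is the gripper command: -1 is fully open, 1 is shut, values between are in proportion, set as the call begins (left out, the last holds). The fingers move at their own pace and stop on an object; "squeeze" is the grip in N (left out, the last holds). Time passes only in rows, so rows that repeat a pose let the fingers close. It gives the time, the measured TCP pose, the force and the opening at its end, in the units of the state.
- get_state(): the state, without advancing time (a new reading comes with each control period).
- eyes.get_image(name): name is "scene" or "top" or "wrist"; returns a dict with "pixels" (400x640x3 uint8, blue, green, red), "mtx" (3x3 intrinsics, pixels), "dist_coeffs" ([k1, k2, p1, p2, k3] as OpenCV has them; the pictures are not rectified), "extrinsics" (4x4, takes a point from camera to world coordinates). Camera axes: x right, y down, z forward; pixel columns grow to the right and rows downward; lengths in m; the calibration is good to about 2 mm. A picture is of the moment at which its call begins. There is no depth.
- ticket.close_job(): hands the job in, once; it reports no verdict.
The state is a dict: "time": time; "joint_positions": joint angles; "qd": joint speeds; "joint_torque": joint torques, N m; "position": TCP position; "tool_rot": TCP orientation; "ft_force": force on the tool from outside, world axes, zero at the start; "torque": the same for the moment, N m; "grip_width": opening from 0.0 (shut) to 1.0 (fully open).
Only numpy, scipy, OpenCV 4.12 (cv2) and the standard library are available. Lean on these libraries where they do the work, as an engineer would, in place of code of your own. Each camera call takes 0.05 s, during which the arm holds its last target. There are 200 camera calls.

TASK

Turn the filter wheel on the inspection stand until the filter marked with three dots is clicked in directly under the microscope camera: push the wheel round gently by the tabs on its rim with a fingertip, then take the hand away. Keep off the filter glass and the camera, and leave the specimen under the lens and the other things on and around the stand where they are.

Things in the scene. Friction and masses are not known exactly. Their poses are not given: they have to be found in the camera images.
- wheel (a joint): Filter wheel's angle, rad, growing counter-clockwise from above, endless. 0 or any whole turn: three dots under the camera; 1.257 two, 2.513 one, 3.770 five, 5.027 four. A detent click-stops it at these five: let go elsewhere it runs to the nearest stop (half-way, friction may hold it). Leaving a stop takes 1.5 to 3 N at a tab; past half-way it jumps ahead of the finger to the next.
- tabs: The wheel's five aluminium tabs, one in line with each filter. Origin on the axle, 111 mm above the bench; x axis towards the three-dot filter's tab, the others follow every 72 degrees. Each is 9 mm wide, sticks out from the rim (78 mm from the axle) to 100 mm with a rounded end, and stands from 109 to 125 mm above the bench.
- tab3 (a point): Point on the three-dot filter's tab: 90 mm from the axle, on its top (125 mm above the bench); turns with the wheel.
- slot3 (a point): Centre of the three-dot filter at the height of the disc's top; turns with the wheel. Five like dark filters (black mounts 31 mm wide) lie 72 degrees apart, 46 mm from the axle. Beside each, near the rim (69 mm from the axle), is an arc of one to five black 6 mm dots: one, two, three, four, five counter-clockwise from above. At the start any but three is under the camera.
- hub (a point): The wheel's vertical axle at the height of the disc's top, 117 mm above the bench; fixed to the stand. The wheel is a level aluminium disc 156 mm wide and 6 mm thick; a cap 22 mm wide rises 12 mm above it here.
- lens (a point): The point straight under the microscope camera at the height of the disc's top (117 mm above the bench), 46 mm from the hub. The direction from hub to lens is the rear of the stand; the front half of the wheel, on the other side, is open from above.
- filters: The five filter glasses together (25 mm discs, top 121 mm above the bench; origin as tabs). Not to be touched.
- scope: The microscope camera, an upright black barrel 33 mm wide from 135 to 250 mm above the bench over point lens, with its ring clamp and cross rod running to the rear (origin on the bench under the axle). Not to be touched.
- stand: The stand, fixed: a green base plate 260 by 270 mm whose top is 18 mm above the bench (from 90 mm in front of the axle to 170 mm behind it), a 12 mm upright rod 128 mm behind the axle, 378 mm high, with two clamps. Origin on the bench under the axle, x axis from the axle towards the lens and the rod.
- specimen: Terracotta sherd, about 50 by 38 by 7 mm, loose on the base plate under the lens (origin at its underside). Must not be moved.
- spare_filter: Spare filter, a black disc 31 mm wide and 7 mm thick, loose on the front left corner of the base plate (origin at its underside). Bystander.
- bottle: Closed amber bottle, 42 mm wide and 85 mm high, loose on the bench left of the stand (origin at its underside). Bystander.
- filter_case: Flat hard case, 75 by 55 by 28 mm, loose on the bench right of the stand (origin at its underside). Bystander.

How it is judged:
By the outcome, as a careful person would: the job done as asked, in the order asked, and still so for the second after the job is handed in, with the robot touching nothing.
It also fails if it takes over 51 s, if anything falls off the work surface, if the arm or the gripper's body presses on something with over 40 N, if the wrist force passes 120 N, or if a joint passes its speed limit or range.

## Working session

There is one attempt and no reset: what is moved stays moved. The work goes in short steps, Python scripts to look and compute and a tool call to move; the robot and the scene stay as the last step left them, time stands still between calls to the robot, and variables do not carry over. Pictures are saved under pics/ and viewed, about 8 in all and at most 12, crops included, and the job is handed in when it is done.

Besides the shell and the picture viewer there is one more tool, called after "Emit:" by a JSON object that holds its "name" and its "arguments". carry_out: Moves the arm, as the interface text tells. Its arguments: {"type":"object","properties":{"motion":{"type":"array","items":{"type":"array"}},"grip":{"type":"number"},"squeeze":{"type":"number"}},"required":["motion"]}

```bash
mkdir -p pics; cat > h.py <<'E'
import numpy as np, cv2
from bench import get_state, eyes, ticket
def shot(n,f=None):
    d=eyes.get_image(n); d={k:np.array(v) for k,v in d.items()}
    if f: cv2.imwrite('pics/'+f,d['pixels'])
    return d
def onplane(d,uv,z):
    p=cv2.undistortPoints(np.float64(uv).reshape(-1,1,2),d['mtx'],d['dist_coeffs'])[:,0]
    E=d['extrinsics']; r=np.c_[p,np.ones(len(p))]@E[:3,:3].T; o=E[:3,3]
    return o+r*((z-o[2])/r[:,2])[:,None]
def proj(d,P):
    E=np.linalg.inv(d['extrinsics'])
    return cv2.projectPoints(np.float64(P).reshape(-1,1,3),cv2.Rodrigues(E[:3,:3])[0],E[:3,3],d['mtx'],d['dist_coeffs'])[0][:,0]
E
python3 - <<'E'
from h import *
a=shot('scene','s0.png');b=shot('top','t0.png')
for d in(a,b):print(d['extrinsics'].round(3).tolist(),d['mtx'][0,0])
s=get_state();print(s['time'],s['position'],s['tool_rot'],s['grip_width'])
np.savez('t0.npz',**b);np.savez('s0.npz',**a)
E
```

```text
[[-0.64, 0.444, -0.628, 1.256], [0.768, 0.345, -0.539, 0.603], [-0.023, -0.827, -0.562, 0.66], [0.0, 0.0, 0.0, 1.0]] 485.26133881670023
[[0.0, -0.997, 0.079, 0.535], [-1.0, 0.002, 0.029, 0.036], [-0.029, -0.079, -0.996, 0.779], [0.0, 0.0, 0.0, 1.0]] 365.09582548423816
0.1 [ 0.19051088 -0.62094059  0.22157605] [-2.52566896e+00  1.86675233e+00  2.27017625e-03] 0.9969878562839102
```

View pics/t0.png

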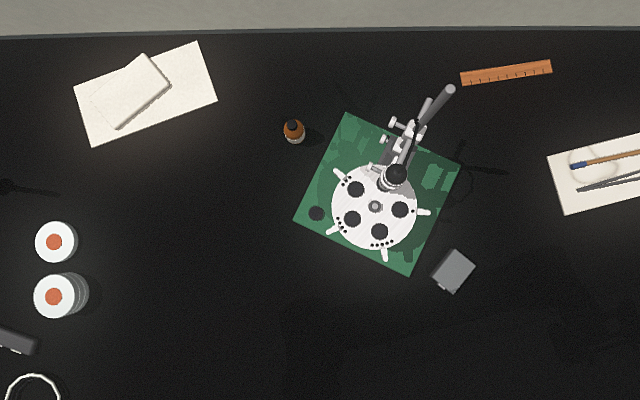

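View pics/s0.png

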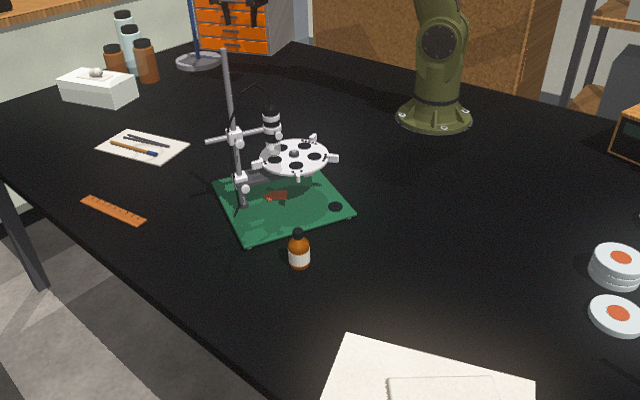

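The top view shows the wheel hub at about (375,206), the scope at (395,175), and tabs near (338,172), (332,231), (384,254) and (424,212). The scene view shows the same stand with the rod behind. Next I'll zoom in and measure.

```bash
python3 - <<'E'
from h import *
d=dict(np.load('t0.npz'));im=d['pixels']
m=((im.min(2)>120)).astype(np.uint8); m[:155]=0;m[265:]=0;m[:,:315]=0;m[:,440:]=0
m=cv2.morphologyEx(m,cv2.MORPH_OPEN,np.ones((3,3)))
ys,xs=np.nonzero(m)
P=onplane(d,np.c_[xs,ys],.117)
cap=onplane(d,[[375,206.5]],.129)[0]
print('cap',cap)
# refine hub: rim circle fit
hub=cap[:2].copy()
from scipy.optimize import least_squares
cs,_=cv2.findContours(m,0,cv2.CHAIN_APPROX_NONE);c=max(cs,key=cv2.contourArea)[:,0]
Q=onplane(d,c,.117)[:,:2]
for _ in range(10):
    r=np.hypot(*(Q-hub).T);s=(abs(r-.078)<.006);hub=least_squares(lambda h:np.hypot(*(Q[s]-h).T)-.078,hub,loss='soft_l1',f_scale=.001).x
print('hub',hub,s.sum(),np.hypot(*hub))
# tabs
P=onplane(d,np.c_[xs,ys],.125)[:,:2]-hub
r=np.hypot(*P.T);a=np.degrees(np.arctan2(P[:,1],P[:,0]));k=(r>.085)&(r<.103)
print(np.histogram(a[k],bins=72,range=(-180,180)))
ak=np.radians(a[k]);print('tabphase mod72',np.degrees(np.angle(np.exp(5j*ak).sum()))/5)
sc=onplane(d,[[396,174]],.25)[0];print('scope top',sc,np.degrees(np.arctan2(*(sc[:2]-hub)[::-1])),np.hypot(*(sc[:2]-hub)))
# green base
hsv=cv2.cvtColor(im,cv2.COLOR_BGR2HSV);g=cv2.inRange(hsv,(60,90,40),(90,255,255))
c=max(cv2.findContours(g,0,2)[0],key=cv2.contourArea);bx=cv2.boxPoints(cv2.minAreaRect(onplane(d,c[:,0],.018)[:,:2].astype(np.float32)));print(bx, np.linalg.norm(np.diff(bx,axis=0),axis=1))
cv2.imwrite('pics/c0.png',cv2.resize(im[150:270,310:450],None,fx=5,fy=5,interpolation=cv2.INTER_CUBIC))
E
```

```text
cap [ 0.57881772 -0.04392485  0.129     ]
hub [ 0.5801859  -0.04316381] 235 0.5817892986356927
(array([ 0, 18, 32,  0,  0,  0,  0,  0,  0,  0,  0,  0,  0,  0,  0,  0, 36,
       10,  0,  0,  0,  0,  0,  0,  0,  0,  0,  0,  0, 19, 37, 23,  0,  0,
        0,  0,  0,  0,  0,  0,  0,  0,  0,  0, 11, 35,  2,  0,  0,  0,  0,
        0,  0,  0,  0,  0,  0,  0,  0, 29, 16,  0,  0,  0,  0,  0,  0,  0,
        0,  0,  0,  0]), array([-180., -175., -170., -165., -160., -155., -150., -145., -140.,
       -135., -130., -125., -120., -115., -110., -105., -100.,  -95.,
        -90.,  -85.,  -80.,  -75.,  -70.,  -65.,  -60.,  -55.,  -50.,
        -45.,  -40.,  -35.,  -30.,  -25.,  -20.,  -15.,  -10.,   -5.,
          0.,    5.,   10.,   15.,   20.,   25.,   30.,   35.,   40.,
         45.,   50.,   55.,   60.,   65.,   70.,   75.,   80.,   85.,
         90.,   95.,  100.,  105.,  110.,  115.,  120.,  125.,  130.,
        135.,  140.,  145.,  150.,  155.,  160.,  165.,  170.,  175.,
        180.]))
tabphase mod72 -25.673860346185002
scope top [ 0.6180951  -0.06018725  0.25      ] -24.18285320648328 0.04155604687558251
[[ 0.44092074 -0.12423804]
 [ 0.6730552  -0.23750448]
 [ 0.79079866  0.00380539]
 [ 0.5586642   0.11707184]] [0.25829378 0.26850325 0.2582938 ]
```

View pics/c0.png

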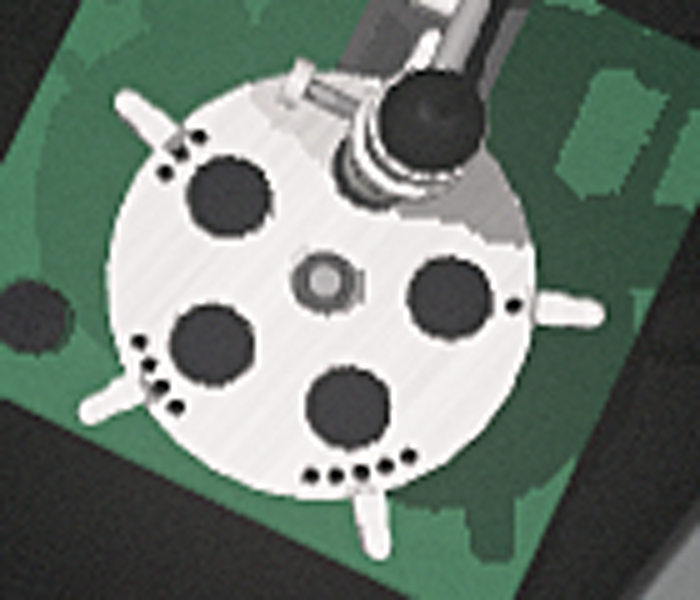

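The dots run 1 to 5 counter-clockwise, and two dots are under the lens. The wheel therefore has to turn 72° clockwise. I'll push the five-dot tab, now at 190° in front, clockwise past about 154°. First I'll hover over the gap behind it, with the fingers shut.

Emit:
{"name": "carry_out", "arguments": {"motion": [[[0.017,0.029,0],0.02],[[0.034,0.058,0],0.04],[[0.051,0.087,0],0.06],[[0.068,0.116,0],0.08],[[0.085,0.145,0],0.1],[[0.103,0.176,0],0.12],[[0.12,0.205,0],0.14],[[0.137,0.234,0],0.16],[[0.154,0.264,0],0.18],[[0.171,0.293,0],0.2],[[0.188,0.322,0],0.22],[[0.205,0.351,0],0.24],[[0.222,0.38,0],0.26],[[0.24,0.41,0],0.26],[[0.257,0.44,0],0.26],[[0.274,0.469,0],0.26],[[0.291,0.498,0],0.26],[[0.308,0.527,0],0.26],[[0.308,0.527,0],0.26],[[0.308,0.527,0],0.26]], "grip": 1}}

```text
time: 2.1
position: [0.4985, -0.0939, 0.2222]
tool_rot: [2.748, -1.521, -0.001]
ft_force: [0.3, -0.5, 0.1]
grip_width: 0.005
```

```bash
python3 - <<'E'
from h import *
s=get_state();print(s['time'],s['position'],s['tool_rot'],s['ft_force'],s['grip_width'],s['joint_positions'])
w=shot('wrist');t=shot('top')
p=proj(w,[[.580,-.0435,.129],list(s['position'])]);print(p, proj(t,[s['position']]))
cv2.imwrite('pics/w1.png',np.hstack([cv2.resize(w['pixels'],(480,300)),cv2.resize(t['pixels'][150:300,290:450],(320,300))]))
E
```

```text
2.1 [ 0.49850483 -0.09388393  0.22217251] [ 2.74815335e+00 -1.52103093e+00 -1.26948164e-03] [ 0.30505418 -0.51136632  0.1105374 ] 0.005439346424745445 [ 0.72703884  0.04675945 -0.60642862  1.77984411  0.02772703  1.32438048
 -0.89668149]
[[318.83185645  86.90718306]
 [317.83021236 251.32868062]] [[416.42677547 255.53352743]]
```

View pics/w1.png

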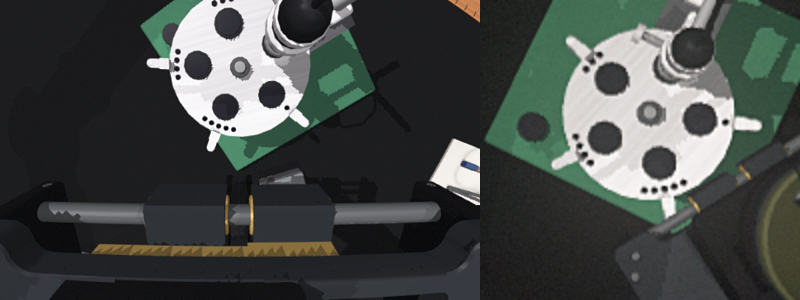

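The predicted hub (239,65) matches the wrist view (240,67). The tip at (238,188) sits in the gap between the five-dot tab (212,140) and the one-dot tab (298,117). I'll lower it now.

Emit:
{"name": "carry_out", "arguments": {"motion": [[[0,0,-0.015],0],[[0,0,-0.03],0],[[0,0,-0.045],0],[[0,0,-0.06],0],[[0,0,-0.075],0],[[0,0,-0.09],0],[[0,0,-0.1],0],[[0,0,-0.108],0],[[0,0,-0.108],0]]}}

```text
time: 3.1
position: [0.4981, -0.0942, 0.1134]
tool_rot: [2.747, -1.524, -0.003]
ft_force: [-0.0, 0.4, -0.5]
grip_width: 0.006
```

```bash
python3 - <<'E'
import numpy as np
p=lambda t:np.array([.580,-.0435])+.095*np.array([np.cos(np.radians(t)),np.sin(np.radians(t))])
for t in range(212,148,-2):print(t,(p(t)-p(212)).round(4),round(np.radians(t-212),3))
E
```

```text
212 [0. 0.] 0.0
210 [-0.0017  0.0028] -0.035
208 [-0.0033  0.0057] -0.07
206 [-0.0048  0.0087] -0.105
204 [-0.0062  0.0117] -0.14
202 [-0.0075  0.0148] -0.175
200 [-0.0087  0.0179] -0.209
198 [-0.0098  0.021 ] -0.244
196 [-0.0108  0.0242] -0.279
194 [-0.0116  0.0274] -0.314
192 [-0.0124  0.0306] -0.349
190 [-0.013   0.0338] -0.384
188 [-0.0135  0.0371] -0.419
186 [-0.0139  0.0404] -0.454
184 [-0.0142  0.0437] -0.489
182 [-0.0144  0.047 ] -0.524
180 [-0.0144  0.0503] -0.559
178 [-0.0144  0.0537] -0.593
176 [-0.0142  0.057 ] -0.628
174 [-0.0139  0.0603] -0.663
172 [-0.0135  0.0636] -0.698
170 [-0.013   0.0668] -0.733
168 [-0.0124  0.0701] -0.768
166 [-0.0116  0.0733] -0.803
164 [-0.0108  0.0765] -0.838
162 [-0.0098  0.0797] -0.873
160 [-0.0087  0.0828] -0.908
158 [-0.0075  0.0859] -0.942
156 [-0.0062  0.089 ] -0.977
154 [-0.0048  0.092 ] -1.012
152 [-0.0033  0.0949] -1.047
150 [-0.0017  0.0978] -1.082
```

Free descent. Next, the first part of the arc, down to 180°.

Emit:
{"name": "carry_out", "arguments": {"motion": [[[-0.0017,0.0028,0],-0.035],[[-0.0033,0.0057,0],-0.07],[[-0.0048,0.0087,0],-0.105],[[-0.0062,0.0117,0],-0.14],[[-0.0075,0.0148,0],-0.175],[[-0.0087,0.0179,0],-0.209],[[-0.0098,0.021,0],-0.244],[[-0.0108,0.0242,0],-0.279],[[-0.0116,0.0274,0],-0.314],[[-0.0124,0.0306,0],-0.349],[[-0.013,0.0338,0],-0.384],[[-0.0135,0.0371,0],-0.419],[[-0.0139,0.0404,0],-0.454],[[-0.0142,0.0437,0],-0.489],[[-0.0144,0.047,0],-0.524],[[-0.0144,0.0503,0],-0.559]]}}

```text
time: 4.7
position: [0.4849, -0.0451, 0.1154]
tool_rot: [2.218, -2.225, 0.004]
ft_force: [0.6, -2.8, 1.0]
grip_width: 0.006
```

```bash
cat > chk.py <<'E'
from h import *
import sys
t=shot('top');np.savez('t.npz',**t);im=t['pixels'];s=get_state();print(s['time'],s['position'],s['ft_force'])
m=(im.min(2)>120).astype(np.uint8);ys,xs=np.nonzero(cv2.morphologyEx(m,cv2.MORPH_OPEN,np.ones((3,3))))
P=onplane(t,np.c_[xs,ys],.125)[:,:2]-[.580,-.0435]
r=np.hypot(*P.T);a=np.degrees(np.arctan2(P[:,1],P[:,0]))%360;k=(r>.086)&(r<.102)
h,e=np.histogram(a[k],bins=72,range=(0,360));print([(int(e[i]),int(h[i])) for i in np.nonzero(h)[0]])
cv2.imwrite('pics/'+sys.argv[1],cv2.resize(im[140:280,300:460],(640,560),interpolation=cv2.INTER_CUBIC))
E
python3 chk.py c2.png
```

```text
4.75 [ 0.48498103 -0.0444116   0.11540622] [-0.05030526 -1.99296881 -0.66754007]
[(20, 5), (25, 33), (30, 4), (95, 26), (100, 12), (235, 1), (240, 34), (245, 9), (310, 15), (315, 26), (325, 15), (330, 26)]
```

View pics/c2.png

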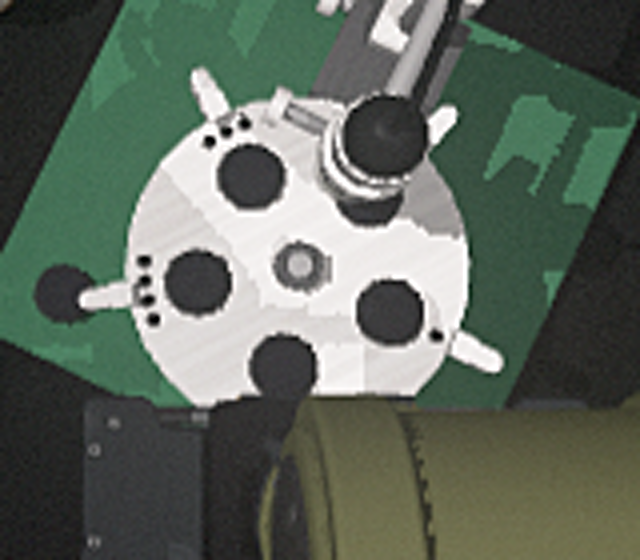

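The wheel has turned about 19° clockwise: the four-dot tab is at (100,297) and the three-dot tab at (207,92). Contact force is about 2–3 N, as expected. Half-way should come with the finger near 163°, so I'll continue to 158°.

Emit:
{"name": "carry_out", "arguments": {"motion": [[[0,0.0034,0],-0.034],[[0.0002,0.0067,0],-0.069],[[0.0005,0.01,0],-0.104],[[0.0009,0.0133,0],-0.139],[[0.0014,0.0165,0],-0.174],[[0.002,0.0198,0],-0.209],[[0.0028,0.023,0],-0.244],[[0.0036,0.0262,0],-0.279],[[0.0046,0.0294,0],-0.314],[[0.0057,0.0325,0],-0.349],[[0.0069,0.0356,0],-0.383],[[0.0069,0.0356,0],-0.383],[[0.0069,0.0356,0],-0.383],[[0.0069,0.0356,0],-0.383]]}}

```text
time: 6.15
position: [0.4913, -0.0087, 0.1148]
tool_rot: [-1.757, 2.604, -0.0]
ft_force: [1.1, -0.2, -0.3]
grip_width: 0.005
```

```bash
python3 chk.py c3.png
```

```text
6.2 [ 0.49126299 -0.00874669  0.11473302] [-0.1316296   0.22476511  0.2466989 ]
[(40, 5), (45, 32), (50, 5), (260, 31), (265, 13), (325, 15), (330, 35), (335, 26)]
```

It clicked: the tabs are back at stop angles and the force is near zero. I'll lift straight up and withdraw.

Emit:
{"name": "carry_out", "arguments": {"motion": [[[0,0,0.015],0],[[0,0,0.035],0],[[0,0,0.06],0],[[0,0,0.09],0],[[0,0,0.12],0],[[0,0,0.13],0],[[-0.008,-0.025,0.13],0],[[-0.016,-0.05,0.13],0],[[-0.025,-0.08,0.13],0],[[-0.035,-0.115,0.13],0],[[-0.045,-0.15,0.13],0],[[-0.055,-0.185,0.13],0],[[-0.065,-0.22,0.13],0],[[-0.075,-0.255,0.13],0],[[-0.085,-0.29,0.13],0],[[-0.09,-0.32,0.13],0],[[-0.095,-0.34,0.13],0],[[-0.095,-0.35,0.13],0],[[-0.095,-0.35,0.13],0]]}}

```text
time: 8.1
position: [0.3957, -0.3593, 0.2436]
tool_rot: [1.754, -2.606, -0.002]
ft_force: [0.0, 0.4, 0.2]
grip_width: 0.006
```

```bash
python3 chk.py c4.png; python3 - <<'E'
from h import *
a=np.load('t0.npz')['pixels'].astype(int);b=np.load('t.npz')['pixels'].astype(int)
# bystanders vs. start: bottle, spare filter, case regions
for n,(x0,x1,y0,y1) in dict(bottle=(278,312,112,150),spare=(303,325,200,225),case=(425,480,245,298)).items():
    print(n,abs(a-b)[y0:y1,x0:x1].mean().round(1))
s=shot('scene');s0=np.load('s0.npz')['pixels']
f=lambda i:cv2.resize(i[90:280,190:370],(396,418),interpolation=cv2.INTER_CUBIC)
cv2.imwrite('pics/s4.png',np.hstack([f(s0),f(s['pixels'])]))
E
```

```text
8.15 [ 0.39636592 -0.35786764  0.2438809 ] [ 0.66955024  0.01559052 -0.30198072]
[(40, 10), (45, 32), (50, 1), (115, 30), (120, 13), (185, 18), (190, 27), (260, 28), (265, 7), (325, 15), (330, 35), (335, 21)]
bottle 3.6
spare 2.4
case 3.5
```

View pics/c4.png

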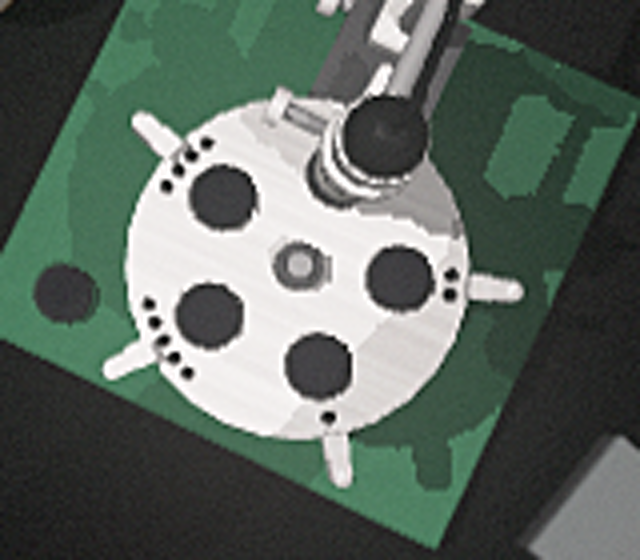

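View pics/s4.png

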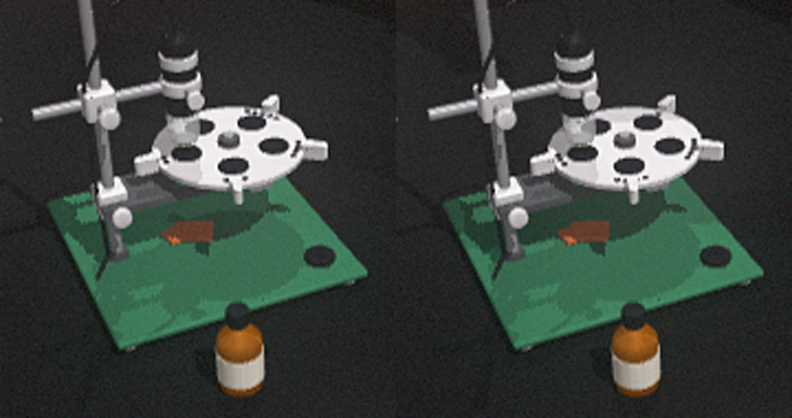

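The visible filters are four dots (185,165), five (165,340), one (328,416) and two (450,285), so three dots is under the camera. The before and after scene views show the sherd, spare filter and bottle unmoved.

```bash
python3 -c "
from bench import ticket;ticket.close_job()"
```

```text
the job is handed in; nothing more can be done
```

The three-dot filter is now clicked in under the microscope camera, and the job is handed in. Two dots were under it at the start. I pushed the five-dot tab about 36° clockwise with the shut fingertips until the wheel jumped to the next stop, then lifted the hand and withdrew it.

**Wheel:** The last top view shows dots one, two, four and five on the four open filters, so three is under the lens. All five tabs sit at the same stop angles as at the start, to within the measurement.

**Contact:** The readings showed at most about 3 N during the push. They dropped to near zero after the click and stayed below 1 N once the hand was clear.

**Other things:** The sherd, spare filter, bottle and case looked unmoved when I compared views from before and after. The job took about 8.2 s, and none of the checks failed or disagreed.

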